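# Seat the bearing-check plate on its three-ball mount

## Robot

A 6-joint arm with a two-finger parallel gripper is mounted at the origin on the work surface. World frame = base frame: x ahead of the robot, y to its left, z up, the work surface at z = 0. Lengths are in m, angles in rad, forces in N, time in s.
With the tool pointing down it reaches from about 0.15 to 0.775 m from the base axis. Payload 6.1 kg.
Tool frame: the origin (TCP) lies on the centre line of the jaws, within the pads' length; the fingertips stand 22 mm ahead of it and the grasp point (between the pads) lies 3 mm ahead of it; z points along the fingers, y is the direction in which the jaws open and shut (so a half turn about z gives the same grasp; the last joint's range is limited). The gripper opens to 85 mm and grips with 20 to 120 N. Pads are 22 mm wide; open, the fingers measure 114 mm over their backs; the gripper's body (76 mm by 85 mm) begins 54 mm behind the grasp point. The pads swing forward as they close: fully open they stand 13 mm farther back than shut.
Start: joints at [1.14, 0.126, -0.04, 1.405, 0, 1.571], TCP at [0.219, 0.477, 0.228] pointing down, gripper open.
Joint ranges: [-2.72, 2.72], [-0.95, 1.95], [-1.27, 1.35], [-1.78, 2.02], [-1.46, 1.47], [-3.14, 3.14]. Speed limits (rad/s): [2.39, 2.39, 3.01, 3.14, 3.14, 3.14].

## Interface

Orientations are given as [roll, pitch, yaw] about the fixed x, y, z axes, in that order (R = Rz(yaw) Ry(pitch) Rx(roll)).
In Python, from cell import monitor, cams, robot gives the robot as it stands. The module is installed in compiled form; this text tells all that it offers.
- The arm moves only by the tool play_rows, never from a script. Its argument "rows" is text: rows parted by semicolons, each of 5 numbers parted by spaces: the opening, from -1 (shut) to 1 (fully open), then the shift along the tool's x, y, z in m, then the turn about the tool's z in degrees. In form: grip tx ty tz roll; .... A call has exactly 5 rows; each row is the pose to reach, as a shift and turn from the pose commanded when the call began, along the tool's axes at that moment; what a row does not reach only later rows make up. A row lasts 1/8 s, in which the tool goes at most 62.5 mm and 10.7 degrees, less where a joint would pass 70% of its speed; a pose out of reach is approached as far as the arm can. A call with a gripper value outside its range is refused whole. The fingers move at their own pace and stop on an object; the grip force is fixed at half the most. Time passes only in rows, so rows that repeat a pose let the fingers close, or fill a call up. It gives the time, the measured TCP pose, the force and the opening at its end, in the units of the state.
- monitor.state(): the state, without advancing time (a new reading comes with each control period).
- cams.get_image(name): name is "scene" or "top" or "wrist"; returns the picture (480x640x3 uint8, red, green, blue); there is no depth.
- cams.get_calibration(name): a dict with "fx", "fy", "cx", "cy" (pixels), "R" (3x3) and "t" (3): a world point X has camera coordinates R X + t. Camera axes: x right, y down, z forward; pixel columns grow to the right and rows downward; lengths in m; the calibration is good to about 2 mm. A picture is of the moment at which its call begins: read the wrist's pose just before it. get_calibration takes no time and is no camera call; for the wrist camera it gives the pose at the moment of the call.
- robot.job_done(): hands the job in, once; it reports no verdict.
The state is a dict: "clock": time; "joint_positions": joint angles; "joint_vel": joint speeds; "joint_efforts": joint torques, N m; "eef_pos": TCP position; "orientation": TCP orientation; "force": force on the tool from outside, world axes, zero at the start; "wrist_torque": the same for the moment, N m; "width": opening from 0.0 (shut) to 1.0 (fully open).
Only numpy, scipy, OpenCV 4.12 (cv2) and the standard library are available. Lean on these libraries where they do the work, as an engineer would, in place of code of your own. Each camera call takes 0.05 s, during which the arm holds its last target.

## Task

In the parts store, take the yellow checking plate by its black handle from the rubber mat and set it on the three-ball mount with the red dots at the same end. Press it down gently between the two sprung rollers until both snap over its ends and pull it fully home on the balls, then let go and leave it there. Do not force it once it is home, and do not disturb the parts standing around.

Things in the scene. Friction and masses are not known exactly. Their poses are not given: they have to be found in the camera images.
- plate: Loose yellow plate, 0.45 to 0.7 kg, 130 (x) x 100 (y) x 14 mm, two 4 mm discs on top. Origin: centre of its underside; z up, x along its length to the end with the red dot. Underside: three radial 90-degree vee grooves, mouths 16 mm wide, at (38,0), (-24,30), (-24,-30) mm; they take the mount's balls within about 4 mm and self-centre.
- handle (a point): Middle of the plate's black handle bar, 49 mm above the plate's origin. The bar is 70 (along plate x) x 16 (y) x 14 mm high, top 56 mm above the origin, on two posts 14 mm wide (y) at x = +-26 mm. Below its middle is free down to the plate's top.
- nose (a point): Tip of the steel nose at the plate's red-dot end: 65 mm from the middle, 7.5 mm above the underside; the -x end has the same. Each nose is 42 mm wide (y), bevelled at 45 degrees above and below. The rollers must snap over both noses.
- mat: Fixed black rubber mat, 190 x 160 x 4 mm, on which the plate starts, lying flat. Origin: centre of its underside, on the bench.
- mount: Fixed three-ball mount. Grey foot 230 (x) x 130 (y) x 16 mm; origin: centre of the foot's underside, on the bench; z up, x along its length to the red-dot end. Above it an aluminium head with three oiled steel balls, 16 mm diameter, at (38,0), (-24,30), (-24,-30) mm, and a sprung roller arm at each x end, reaching 75 mm from the middle, roller tops 16 mm above the home plane.
- foot_top (a point): Centre of the foot's top, 16 mm above the mount's origin. The head over it was clamped at a height nobody measured: the home plane (underside of the seated plate) lies anywhere from 42 to 82 mm above this point, different each time, and must be felt. Seated, the plate's origin is over this point, its axes parallel to the mount's.
- mount_dot (a point): Red dot on the foot's +x end. Feel: lowered level, the noses meet the rollers 10 mm above home (let go, it rests there). Push grows to 13 N over the carried plate's (7 N if pressed from above, not held); often one end snaps first (dip to 4 N), then the other (10 N), then hard on the balls; springs hold it home. Over about 25 N is forcing it (limit: 60 N summed contact, plate to mount; 42 N of it is springs and weight).
- latch_a (a joint): Angle (rad) of the sprung roller arm at the mount's +x (red-dot) end: 0 with no plate, grows as the roller is pushed outwards; under 0.03 with the plate merely resting on the rollers, 0.11 to 0.13 as the roller passes the nose, about 0.065 with the plate home. Reading noise about 0.01.
- latch_b (a joint): The same for the roller arm at the mount's -x end.
- bearing: Bystander: loose steel ball bearing lying flat, 62 mm diameter, 16 mm high. Origin: centre of underside. Leave alone.
- carton: Bystander: loose cardboard carton with an orange band, 60 x 80 x 50 mm. Origin: centre of underside. Leave alone.
- relay: Bystander: loose grey relay block, 50 x 45 x 61 mm. Origin: centre of underside. Leave alone.
- grease: Bystander: loose round tin, 60 mm diameter, 70 mm high. Origin: centre of underside. Leave alone.

How it is judged:
By the outcome, as a careful person would: the job done as asked, in the order asked, and still so for the second after the job is handed in, with the robot touching nothing.
It also fails if it takes over 51 s, if anything falls off the work surface, if the arm or the gripper's body presses on something with over 40 N, if the wrist force passes 120 N, or if a joint passes its speed limit or range.

## Working session

There is one attempt and no reset: what is moved stays moved. The work goes in short steps, Python scripts to look and compute and a tool call to move; the robot and the scene stay as the last step left them, time stands still between calls to the robot, and variables do not carry over. Pictures are saved under pics/ and viewed, and the job is handed in when it is done.

Besides the shell and the picture viewer there is one more tool, called after "Request:" as name(argument=value, ...), one argument or row to a line, values as JSON. play_rows: Moves the arm, as the interface text tells. Its arguments: {"type":"object","properties":{"rows":{"type":"string"}},"required":["rows"]}

```bash
mkdir -p pics
python3 - <<'E'
from cell import monitor, cams, robot
import cv2
s=monitor.state(); print({k:s[k] for k in s})
for n in ["scene","top","wrist"]:
    im=cams.get_image(n); cv2.imwrite(f"pics/{n}0.png",im[:,:,::-1]); c=cams.get_calibration(n); print(n,c)
E
```

```text
{'clock': 0.0, 'joint_positions': array([ 1.13997481e+00,  1.26398591e-01, -4.06233791e-02,  1.40538010e+00,
       -8.79897656e-06,  1.57081119e+00]), 'joint_vel': array([-0.00164345, -0.0003734 , -0.00025067, -0.00199842, -0.00075831,
        0.00010468]), 'joint_efforts': array([ 3.09021998e-04, -4.35915756e+01,  3.52923560e+01,  1.73787674e-02,
        1.21273015e-04, -5.03804699e-06]), 'eef_pos': array([0.21908072, 0.47665436, 0.22771167]), 'orientation': array([-3.13998691e+00,  8.82282467e-06,  2.71075629e+00]), 'force': array([-0.2166037 , -0.31228197,  0.86032319]), 'wrist_torque': array([-0.02352333,  0.01535448,  0.04879375]), 'width': 1.001715636277854}
scene {'fx': 618.2921193725665, 'fy': 618.2921193725665, 'cx': 315.66175921196145, 'cy': 240.03458214304297, 'R': array([[ 0.87508462,  0.48391804,  0.00708775],
       [ 0.40050918, -0.71587674, -0.57193783],
       [-0.27169707,  0.50333271, -0.82026635]]), 't': array([-0.47761938, -0.1738045 ,  1.6330398 ])}
top {'fx': 516.0953410034987, 'fy': 516.0953410034987, 'cx': 323.4468390855694, 'cy': 233.7663071463068, 'R': array([[-1.22508494e-02, -9.99924003e-01, -1.38034600e-03],
       [-9.88051618e-01,  1.23174707e-02, -1.53630339e-01],
       [ 1.53635666e-01, -5.18249043e-04, -9.88127428e-01]]), 't': array([-0.0114661 ,  0.55907718,  1.24150381])}
wrist {'fx': 337.01081326165377, 'fy': 337.01081326165377, 'cx': 321.5966595548674, 'cy': 241.28385008023756, 'R': array([[ 0.41758992,  0.90863501, -0.00103261],
       [ 0.87500973, -0.40182962,  0.26998321],
       [ 0.24490127, -0.11364581, -0.96286448]]), 't': array([-0.52569954, -0.03596565,  0.37811752])}
```

View pics/scene0.png

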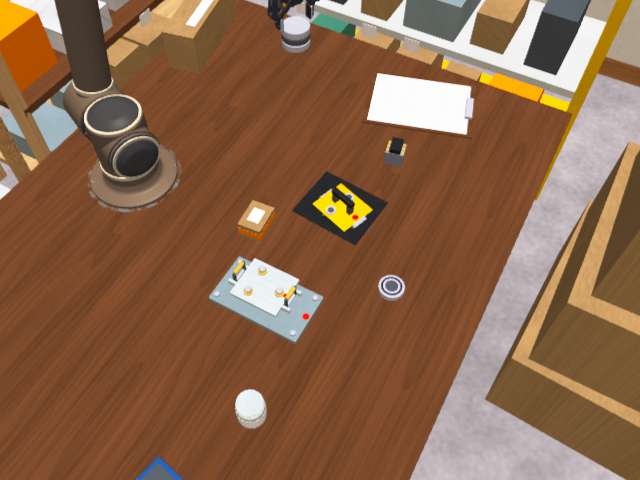

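View pics/top0.png

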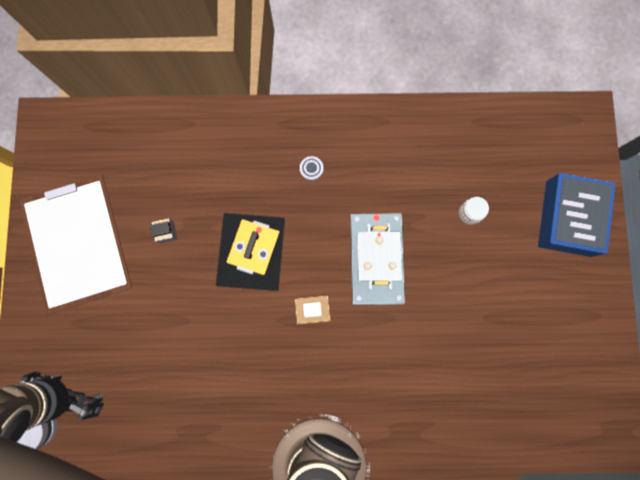

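View pics/wrist0.png

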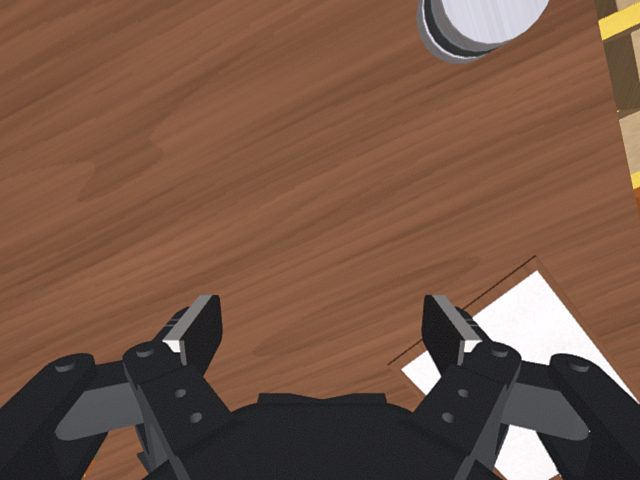

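```bash
cat > h.py <<'E'
import numpy as np, cv2
from cell import monitor, cams, robot
def ray(c,u,v):
    d=c["R"].T@np.array([(u-c["cx"])/c["fx"],(v-c["cy"])/c["fy"],1.0]); o=-c["R"].T@c["t"]; return o,d
def onz(c,u,v,z):
    o,d=ray(c,u,v); return o+d*(z-o[2])/d[2]
def proj(c,X):
    p=c["R"]@np.asarray(X,float)+c["t"]; return np.array([c["fx"]*p[0]/p[2]+c["cx"],c["fy"]*p[1]/p[2]+c["cy"]])
def tri(c1,p1,c2,p2):
    o1,d1=ray(c1,*p1); o2,d2=ray(c2,*p2)
    A=np.stack([d1,-d2],1); s=np.linalg.lstsq(A,o2-o1,rcond=None)[0]
    a=o1+d1*s[0]; b=o2+d2*s[1]; return (a+b)/2, np.linalg.norm(a-b)
def mask(im,col):
    h=cv2.cvtColor(im,cv2.COLOR_RGB2HSV).astype(int); H,S,V=h[...,0],h[...,1],h[...,2]
    m={"yellow":(H>20)&(H<35)&(S>150)&(V>120),"red":((H<6)|(H>174))&(S>180)&(V>120),
       "black":(V<60),"foot":(H>80)&(H<125)&(S>20)&(V>90)&(V<210)}[col]
    return m.astype(np.uint8)
def blobs(m,mn=8):
    n,l,st,ce=cv2.connectedComponentsWithStats(m); return [(st[i][4],ce[i].round(1),st[i][:4]) for i in range(1,n) if st[i][4]>=mn]
E
python3 - <<'E'
import sys; sys.path.insert(0,'.')
from h import *
for n in ["top","scene"]:
    im=cv2.imread(f"pics/{n}0.png")[:,:,::-1].copy(); c=cams.get_calibration(n)
    for col in ["yellow","red","foot"]:
        for b in blobs(mask(im,col),6 if col=="red" else 100): print(n,col,b[0],b[1],b[2],onz(c,*b[1],0.018).round(3))
    x,y,w,h=(200,190,230,140) if n=="top" else (190,160,220,190)
    cr=cv2.resize(im[y:y+h,x:x+w],None,fx=3.3 if n=="top" else 3,fy=3.3 if n=="top" else 3,interpolation=cv2.INTER_CUBIC); cv2.imwrite(f"pics/{n}0c.png",cr[:,:,::-1])
E
```

```text
top yellow 206 [  5.  177.4] [  0 163  12  41] [0.721 0.803 0.018]
top foot 1816 [633.  220.6] [621 155  19 186] [ 0.587 -0.807  0.018]
top foot 3419 [582.7 212.6] [550 173  65  81] [ 0.609 -0.681  0.018]
top foot 188 [393.  223.1] [380 214  22  24] [ 0.588 -0.196  0.018]
top foot 1144 [370.6 280.5] [352 219  52  85] [ 0.443 -0.135  0.018]
scene yellow 757 [11.6 16.4] [ 0  0 36 40] [-0.751  0.326  0.018]
scene yellow 2088 [587.2  74.1] [535   0  97 200] [0.941 0.961 0.018]
scene yellow 718 [511.2  85.3] [479  73  64  27] [0.758 0.802 0.018]
scene yellow 1091 [342.2 208.3] [313 183  60  49] [0.536 0.154 0.018]
scene red 13 [355.  216.8] [353 216   5   3] [0.577 0.146 0.018]
scene red 26 [305.5 316. ] [303 314   6   5] [ 0.605 -0.155  0.018]
scene foot 119 [454.4   2.1] [438   0  29   8] [0.461 1.102 0.018]
scene foot 682 [566.    8.2] [543   0  46  22] [0.794 1.252 0.018]
scene foot 1226 [ 53.5 124. ] [ 32 102  45  49] [-0.298  0.025  0.018]
scene foot 211 [ 12.4 125.6] [  3 114  22  25] [-0.392 -0.035  0.018]
scene foot 2405 [269.6 307.8] [209 257 114  85] [ 0.525 -0.176  0.018]
scene foot 135 [391.6 284.8] [385 277  17  15] [0.739 0.012 0.018]
scene foot 597 [158.5 471.4] [135 457  48  23] [ 0.524 -0.582  0.018]
```

View pics/top0c.png

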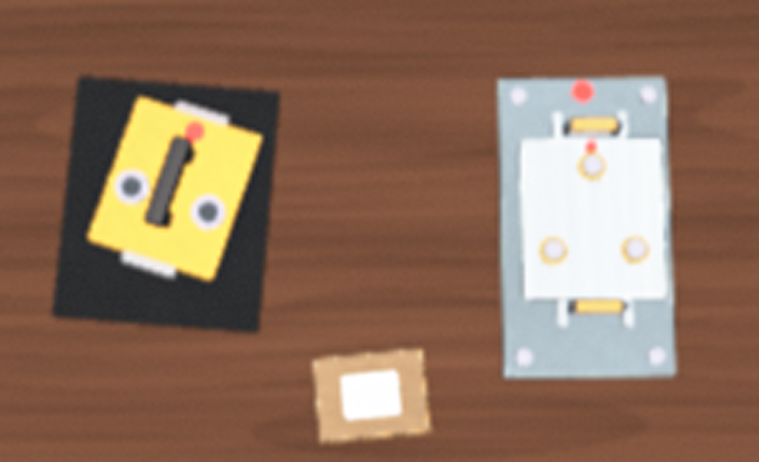

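View pics/scene0c.png

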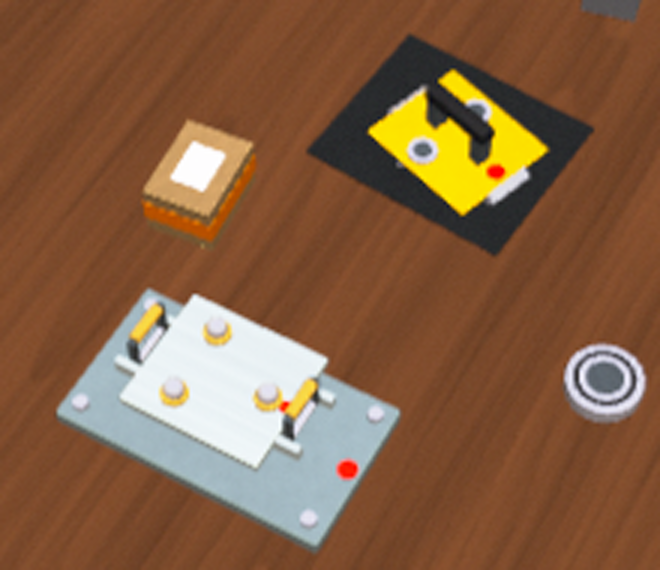

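Run:
```python
from h import *
T=cams.get_calibration("top"); S=cams.get_calibration("scene")
tp=lambda u,v:(200+(u+.5)/3.3-.5,190+(v+.5)/3.3-.5)
sp=lambda u,v:(190+(u+.5)/3-.5,160+(v+.5)/3-.5)
P=np.array([onz(T,*tp(*p),.018) for p in [(137,97),(262,134),(213,281),(88,240)]])
print("plate",P.round(4),P.mean(0),[np.linalg.norm(P[i]-P[(i+1)%4]).round(3) for i in range(4)])
ax=(P[0]+P[1]-P[2]-P[3])[:2]; print("yaw",np.degrees(np.arctan2(ax[1],ax[0])))
F=np.array([onz(T,*tp(*p),.016) for p in [(497,79),(666,77),(677,376),(504,378)]])
print("foot top",F.round(4),F.mean(0),[np.linalg.norm(F[i]-F[(i+1)%4]).round(3) for i in range(4)])
ax=(F[0]+F[1]-F[2]-F[3])[:2]; print("yaw",np.degrees(np.arctan2(ax[1],ax[0])))
F=np.array([onz(S,*sp(*p),.016) for p in [(150,290),(399,411),(317,541),(58,411)]])
print("foot scene",F.round(4),F.mean(0),[np.linalg.norm(F[i]-F[(i+1)%4]).round(3) for i in range(4)])
# balls
for n,a,b in [("front",(592,166),(267,396)),("L",(553,250),(217,330)),("R",(636,249),(174,391)),("dot",(583,92),(347,470)),("hd bar ends+",(183,143),(487,131)),("hd-",(158,218),(433,93)),("rol+",(595,126),(302,398)),("rol-",(597,306),(150,325)),("pdot",(194,131),(496,172))]:
    print(n,*tri(T,tp(*a),S,sp(*b)))
```

```text
plate [[0.6034 0.191  0.018 ]
 [0.5732 0.0943 0.018 ]
 [0.4605 0.1315 0.018 ]
 [0.493  0.227  0.018 ]] [0.53253384 0.16095956 0.018     ] [np.float64(0.101), np.float64(0.119), np.float64(0.101), np.float64(0.116)]
yaw -18.14971156734037
foot top [[ 0.6145 -0.0876  0.016 ]
 [ 0.6144 -0.2186  0.016 ]
 [ 0.3847 -0.2188  0.016 ]
 [ 0.3848 -0.0882  0.016 ]] [ 0.49959648 -0.15330692  0.016     ] [np.float64(0.131), np.float64(0.23), np.float64(0.131), np.float64(0.23)]
yaw 0.09748288634241814
foot scene [[ 0.39   -0.0914  0.016 ]
 [ 0.6146 -0.0917  0.016 ]
 [ 0.6143 -0.2155  0.016 ]
 [ 0.3891 -0.2176  0.016 ]] [ 0.5020165  -0.15406401  0.016     ] [np.float64(0.225), np.float64(0.124), np.float64(0.225), np.float64(0.126)]
front [ 0.53796234 -0.1537657   0.06767106] 0.0004592827948774303
L [ 0.47619573 -0.12334902  0.06788343] 0.0003313921866770686
R [ 0.47641478 -0.18386617  0.06836861] 0.0003973514338312344
dot [ 0.60407485 -0.15395552  0.01396597] 0.0007192588410748427
hd bar ends+ [0.56186584 0.15078153 0.05694381] 0.0026537441775789793
hd- [0.50481104 0.16826757 0.05366761] 0.0007555701580543934
rol+ [ 0.56598483 -0.1535446   0.08743213] 0.00309006746554856
rol- [ 0.43514507 -0.15189983  0.08225112] 0.002516187065201682
pdot [0.57640571 0.14686819 0.01612346] 0.0003549031866481031
```

```bash
cat >> h.py <<'E'
from scipy.spatial.transform import Rotation as Ro
def shift(tgt,yawdeg,s=None):
    s=s or monitor.state(); R=Ro.from_euler("xyz",s["orientation"]).as_matrix()
    d=R.T@(np.array(tgt)-s["eef_pos"]); y=np.degrees(s["orientation"][2])
    turn=-((yawdeg-y+180)%360-180)
    print("clk",round(s["clock"],2),"pos",s["eef_pos"].round(4),"rpy",np.degrees(s["orientation"]).round(2),"F",s["force"].round(1),"w",round(float(s["width"]),3)); print("shift mm",(d*1000).round(1),"turn",round(turn,2), "j",s["joint_positions"].round(2))
E
python3 - <<'E'
from h import *
s=monitor.state(); c=cams.get_calibration("wrist"); R=Ro.from_euler("xyz",s["orientation"]).as_matrix()
o=-c["R"].T@c["t"]; print("cam in tool",R.T@(o-s["eef_pos"]), "R tool->cam",(c["R"]@R).round(3))
shift((0.533,0.160,0.2),162)
E
```

```text
cam in tool [ 0.06744713  0.00121131 -0.14533446] R tool->cam [[ 0.     1.    -0.   ]
 [-0.963 -0.    -0.27 ]
 [-0.27   0.     0.963]]
clk 0.15 pos [0.2191 0.4768 0.2279] rpy [-179.93   -0.    155.32] F [-1.1 -0.2  0.4] w 0.997
shift mm [-417.5 -156.7   28.1] turn -6.68 j [ 1.14  0.13 -0.04  1.41  0.    1.57]
```

Request:
play_rows(
  rows="1 -0.058 -0.022 0.003 -1; 1 -0.116 -0.044 0.006 -2; 1 -0.174 -0.065 0.010 -3; 1 -0.232 -0.087 0.014 -4; 1 -0.290 -0.109 0.018 -5",
)

```text
clock: 0.78
eef_pos: [0.4383, 0.2552, 0.2103]
orientation: [3.141, -0.0, 2.799]
force: [1.0, 0.7, 0.4]
width: 0.999
```

Request:
play_rows(
  rows="1 -0.054 -0.028 0.004 -1; 1 -0.092 -0.048 0.007 -1.7; 1 -0.116 -0.060 0.010 -1.7; 1 -0.116 -0.060 0.010 -1.7; 1 -0.116 -0.060 0.010 -1.7",
)

```text
clock: 1.4
eef_pos: [0.5257, 0.1616, 0.2003]
orientation: [-3.141, -0.001, 2.828]
force: [0.3, -0.1, -0.6]
width: 0.998
```

Run:
```python
from h import *
shift((0.533,0.160,0.2),162)
c=cams.get_calibration("wrist"); im=cams.get_image("wrist"); cv2.imwrite("pics/w1.png",im[:,:,::-1]); np.save("w1.npy",{"c":c},allow_pickle=True)
for col in ["yellow","red"]:
    for b in blobs(mask(im,col),30): print(col,b, onz(c,*b[1],0.018).round(4))
m=mask(im,"yellow"); k=cv2.findContours(m,0,2)[0]; k=max(k,key=cv2.contourArea); r=cv2.minAreaRect(k); bx=cv2.boxPoints(r)
P=np.array([onz(c,*p,.018) for p in bx]); print(bx.round(1),P.round(4),P.mean(0),[np.linalg.norm(P[i]-P[(i+1)%4]).round(4) for i in range(4)])
```

```text
clk 1.4 pos [0.5257 0.1616 0.2003] rpy [-1.7999e+02 -5.0000e-02  1.6202e+02] F [ 0.3 -0.1 -0.6] w 0.998
shift mm [-7.4  0.7  0.3] turn 0.02 j [ 0.3   0.17 -0.04  1.35  0.    0.61]
yellow (np.int32(8678), array([324.6, 221.1]), array([274, 165, 105, 116], dtype=int32)) [0.5304 0.1644 0.018 ]
red (np.int32(38), array([ 17.8, 356.4]), array([ 13, 353,  10,   7], dtype=int32)) [ 0.5715 -0.2086  0.018 ]
[[272.4 278.9]
 [274.  164.9]
 [378.1 166.4]
 [376.5 280.5]] [[0.5722 0.0937 0.018 ]
 [0.4638 0.1354 0.018 ]
 [0.4956 0.2291 0.018 ]
 [0.6074 0.1965 0.018 ]] [0.53475103 0.16368178 0.018     ] [np.float64(0.1162), np.float64(0.0989), np.float64(0.1164), np.float64(0.1086)]
```

View pics/w1.png

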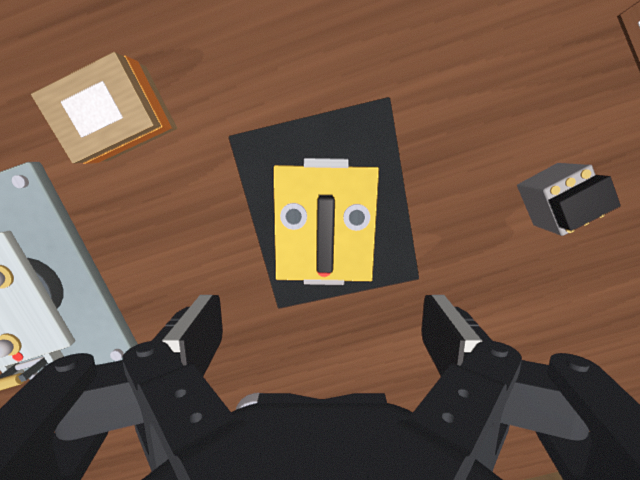

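Run:
```python
from h import *
c=np.load("w1.npy",allow_pickle=True).item()["c"]; im=cv2.imread("pics/w1.png")[:,:,::-1].copy()
x,y=300,180; sub=im[180:285,300:350]; m=mask(sub,"black"); 
for b in blobs(m,40): print("black",b)
k=max(cv2.findContours(m,0,2)[0],key=cv2.contourArea); r=cv2.minAreaRect(k); bx=cv2.boxPoints(r)+[x,y]; print(bx)
D=[onz(c,*p,.022) for p in [(293,217),(357,217)]]; print("discs",D,np.mean(D,0)); d=D[1]-D[0]; print("plate y yaw-90",np.degrees(np.arctan2(d[1],d[0]))-90)
g=cv2.cvtColor(im,cv2.COLOR_RGB2GRAY)
for v in (205,225,245): print(v,g[v,310:342])
print(g[185:285:1,325])
```

```text
black (np.int32(66), array([23.4, 20.1]), array([18, 15, 16, 23], dtype=int32))
[[308.40273094 209.42321014]
 [324.09385681 189.5477829 ]
 [333.69112396 197.12457275]
 [318.         217.        ]]
discs [array([0.51617078, 0.13649593, 0.022     ]), array([0.53548635, 0.1960103 , 0.022     ])] [0.52582856 0.16625312 0.022     ]
plate y yaw-90 -17.980990630482353
205 [210 210 211 211 212 217 191  93  48  76  88  91  92  93  93  97 101 100
 103 104 105 111  95  55  67 182 213 213 211 210 210 209]
225 [212 212 212 212 214 218 158  70  56  79  83  84  85  85  88  91  91  92
  96  97 100 102  68  40 109 213 213 209 209 208 209 208]
245 [211 212 211 212 214 219 135  52  55  76  76  80  81  82  80  84  85  88
  88  92  96  78  46  87 214 214 210 209 208 209 209 209]
[211 211 211 211 210 209 211 212 207 150  56  21  30  46  68  88  99  98
  97  98  97  98  97  97  95  96  95  93  93  93  95  93  93  91  91  91
  91  90  93  91  91  89  88  90  88  90  88  87  88  87  89  88  85  81
  85  87  85  84  86  83  84  83  85  82  84  83  80  83  81  83  80  82
  79  82  79  79  78  81  79  78  78  77  77  77  77  76  75  79 118 144
 143 164 200 209 210 207 200 203 202 165]
```

Run:
```python
from h import *
c=np.load("w1.npy",allow_pickle=True).item()["c"]
A=onz(c,325.5,198.5,.060); B=onz(c,324.5,273,.060); print(A,B,np.linalg.norm(A-B),(A+B)/2, np.degrees(np.arctan2(*(B-A)[1::-1])))
m=(A+B)/2; shift((m[0],m[1],0.056),162)
```

```text
[0.50324721 0.17356911 0.06      ] [0.56727285 0.15206133 0.06      ] 0.0675415882688217 [0.53526003 0.16281522 0.06      ] -18.568455798678666
clk 1.45 pos [0.5256 0.1619 0.2005] rpy [-1.8000e+02 -3.0000e-02  1.6206e+02] F [-0.5  0.2 -0.5] w 1.006
shift mm [ -8.9   3.9 144.5] turn 0.06 j [ 0.3   0.17 -0.04  1.35  0.    0.61]
```

Request:
play_rows(
  rows="1 -0.004 0.002 0.040 0; 1 -0.0085 0.0035 0.080 0; 1 -0.0085 0.0035 0.115 0; 1 -0.0085 0.0035 0.1445 0; 1 -0.0085 0.0035 0.1445 0",
)

```text
clock: 2.08
eef_pos: [0.533, 0.1625, 0.0541]
orientation: [-3.139, -0.004, 2.829]
force: [0.2, -1.1, 0.3]
width: 0.997
```

Run:
```python
from h import *
shift((0.5345,.162,.056),162)
c=cams.get_calibration("wrist"); im=cams.get_image("wrist"); cv2.imwrite("pics/w2.png",im[:,:,::-1])
```

```text
clk 2.08 pos [0.533  0.1625 0.0541] rpy [-179.86   -0.21  162.12] F [ 0.2 -1.1  0.3] w 0.997
shift mm [-1.5  0.  -1.9] turn 0.12 j [ 0.3   0.25 -0.28  1.05  0.    0.61]
```

View pics/w2.png

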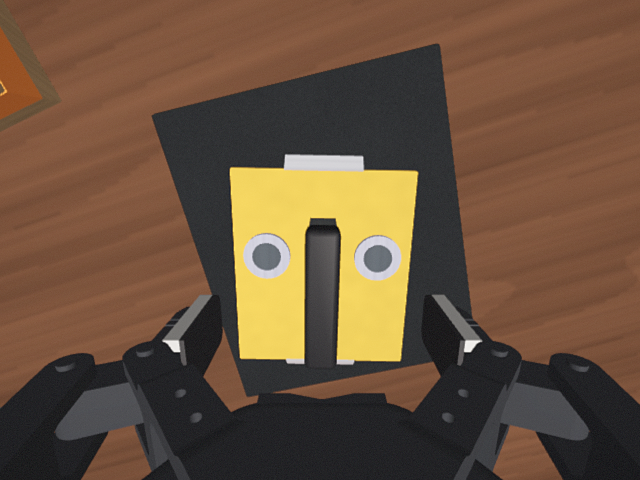

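Request:
play_rows(
  rows="-1 -0.001 0 -0.001 0; -1 -0.001 0 -0.001 0; -1 -0.001 0 -0.001 0; -1 -0.001 0 -0.001 0; -1 -0.001 0 -0.001 0",
)

```text
clock: 2.75
eef_pos: [0.5365, 0.1617, 0.0573]
orientation: [3.141, 0.0, 2.828]
force: [-0.7, -0.6, 3.7]
width: 0.005
```

Run:
```python
from h import *
c=cams.get_calibration("wrist")
A=onz(c,322,230,.060); B=onz(c,322,367,.060); print(A,B,(A+B)/2,np.linalg.norm(A-B))
shift((0.5345,.162,.056),162)
```

```text
[0.5061063  0.17295254 0.06      ] [0.57194097 0.15159691 0.06      ] [0.53902363 0.16227472 0.06      ] 0.06921175298312615
clk 2.75 pos [0.5365 0.1617 0.0573] rpy [1.7998e+02 2.0000e-02 1.6201e+02] F [-0.7 -0.6  3.7] w 0.005
shift mm [ 2.  -0.4  1.3] turn 0.01 j [ 0.29  0.25 -0.28  1.05  0.    0.61]
```

Run:
```python
from h import *
im=cams.get_image("wrist"); cv2.imwrite("pics/w3.png",im[:,:,::-1])
im=cams.get_image("scene"); cv2.imwrite("pics/s3.png",cv2.resize(im[130:290,230:440],None,fx=3,fy=3)[:,:,::-1]); print(monitor.state()["width"])
```

```text
0.0007342422135003985
```

View pics/w3.png

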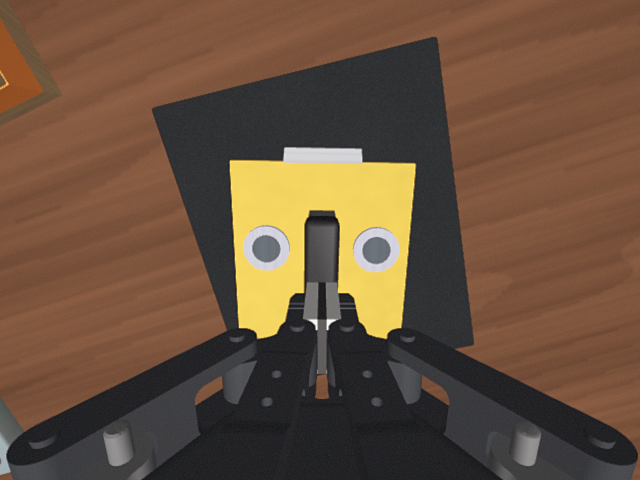

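View pics/s3.png

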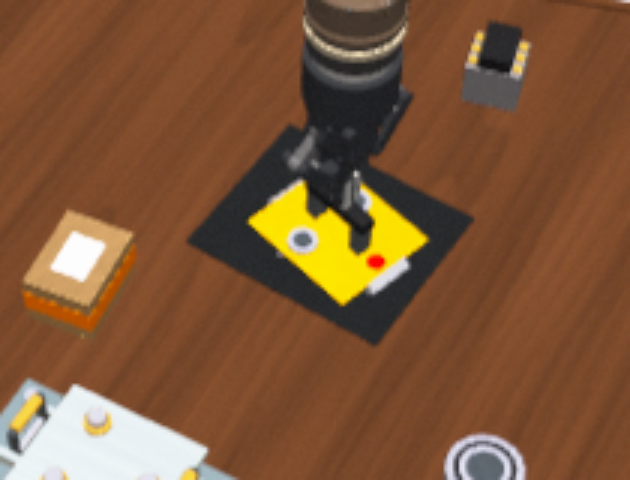

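Run:
```python
from h import *
s=monitor.state(); R=Ro.from_euler("xyz",s["orientation"]).as_matrix(); c=cams.get_calibration("wrist")
for dx in (-.011,0,.011):
  for dz in (0,.003,.022): print(dx,dz,proj(c,s["eef_pos"]+R@np.array([dx,0,dz])).round(1))
im=cv2.imread("pics/w3.png"); cv2.imwrite("pics/w3c.png",cv2.resize(im[200:400,220:420],None,fx=3,fy=3,interpolation=cv2.INTER_CUBIC))
```

```text
-0.011 0 [319.2 316.9]
-0.011 0.003 [319.3 313.9]
-0.011 0.022 [319.5 297.2]
0 0 [319.2 295.8]
0 0.003 [319.2 293.1]
0 0.022 [319.5 278.2]
0.011 0 [319.1 273.8]
0.011 0.003 [319.2 271.5]
0.011 0.022 [319.4 258.6]
```

View pics/w3c.png

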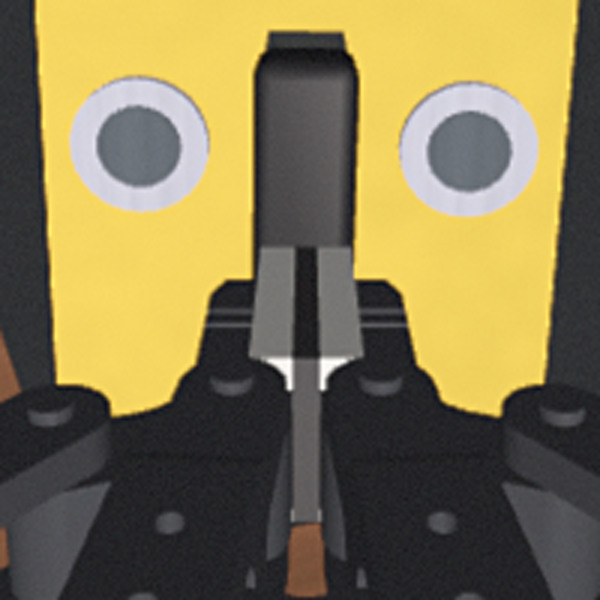

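Run:
```python
from h import *
im=cams.get_image("scene"); cv2.imwrite("pics/s4.png",cv2.resize(im[165:225,305:385],None,fx=9,fy=9,interpolation=cv2.INTER_CUBIC)[:,:,::-1])
c=cams.get_calibration("scene"); s=monitor.state(); R=Ro.from_euler("xyz",s["orientation"]).as_matrix()
for dz in (-.02,0,.003,.022):
    p=proj(c,s["eef_pos"]+R@np.array([0,0,dz])); print(dz,p,(p-[305,165]+.5)*9)
```

```text
-0.02 [344.69807797 191.21252695] [361.78270174 240.41274252]
0 [344.33136973 196.38776926] [358.48232753 286.98992332]
0.003 [344.27704431 197.15444738] [357.99339879 293.89002646]
0.022 [343.93701546 201.95317146] [354.93313915 337.07854313]
```

View pics/s4.png

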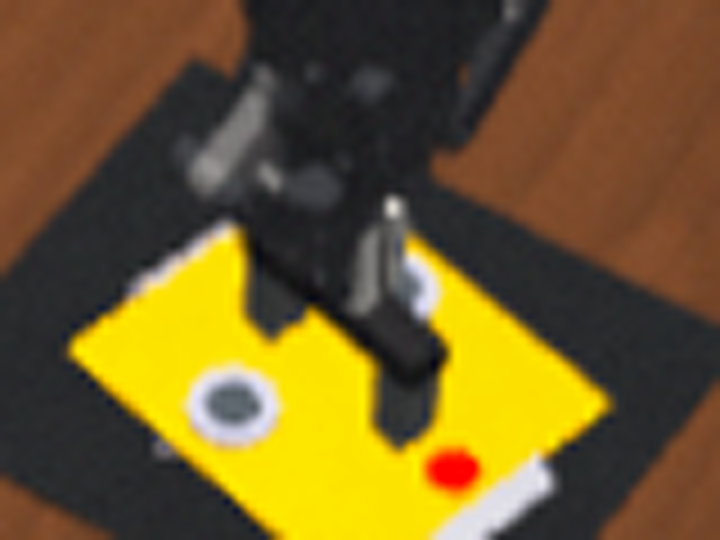

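Request:
play_rows(
  rows="-1 0 0 -0.02 0; -1 0 0 -0.05 0; -1 0 0 -0.08 0; -1 0 0 -0.08 0; -1 0 0 -0.08 0",
)

```text
clock: 3.52
eef_pos: [0.536, 0.1616, 0.1362]
orientation: [-3.141, -0.001, 2.828]
force: [-0.5, -0.4, -0.2]
width: 0.001
```

Run:
```python
from h import *
im=cams.get_image("scene"); s=monitor.state(); c=cams.get_calibration("scene"); R=Ro.from_euler("xyz",s["orientation"]).as_matrix()
p0=proj(c,s["eef_pos"]); x,y=int(p0[0])-45,int(p0[1])-40
cv2.imwrite("pics/s5.png",cv2.resize(im[y:y+80,x:x+90],None,fx=7,fy=7,interpolation=cv2.INTER_CUBIC)[:,:,::-1]); print(s["eef_pos"],s["force"],s["width"])
for dz in (-.02,0,.003,.022):
    p=proj(c,s["eef_pos"]+R@np.array([0,0,dz])); print(dz,p,(p-[x,y]+.5)*7)
im=cams.get_image("wrist"); cv2.imwrite("pics/w5.png",im[:,:,::-1])
```

```text
[0.53572124 0.16152352 0.13575696] [ 0.88516742  0.31142677 -1.09514157] 0.0008800032647648087
-0.02 [345.90513852 169.68905735] [324.83596967 246.32340143]
0 [345.4890275  175.33084645] [321.92319248 285.81592518]
0.003 [345.42741768 176.16617549] [321.49192373 291.66322842]
0.022 [345.04199575 181.39187033] [318.79397022 328.24309229]
```

View pics/s5.png

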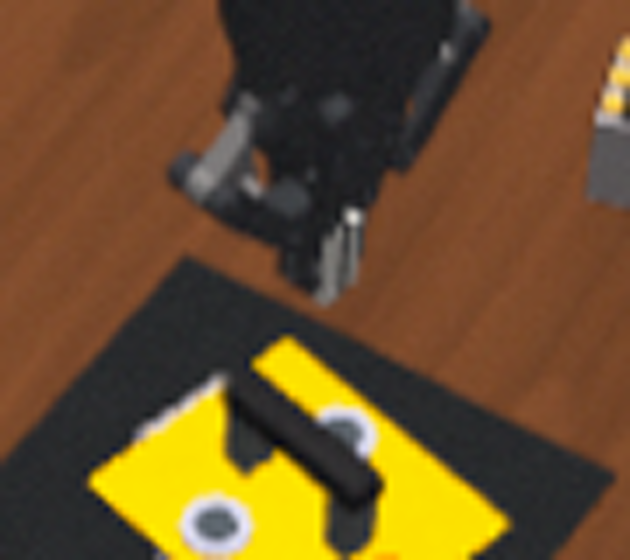

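View pics/w5.png

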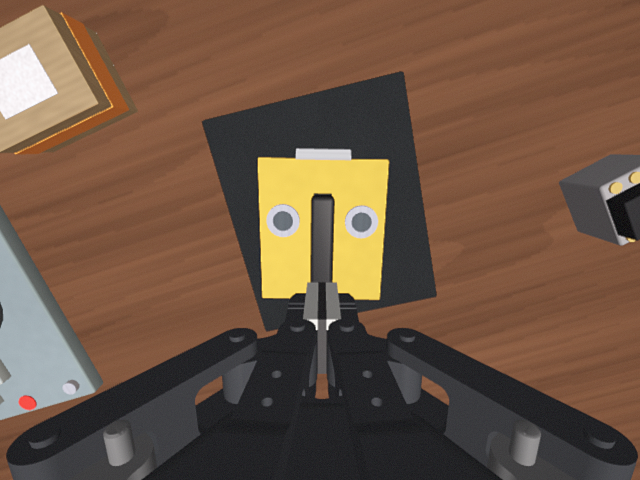

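Run:
```python
from h import *
c=cams.get_calibration("wrist"); im=cams.get_image("wrist"); s=monitor.state(); R=Ro.from_euler("xyz",s["orientation"]).as_matrix()
for name,cc,i in [("w1",np.load("w1.npy",allow_pickle=True).item()["c"],cv2.imread("pics/w1.png")[:,:,::-1].copy()),("now",c,im)]:
    m=mask(i,"yellow")
    for v in (175,200,245,260):
        xs=np.where(m[v,200:420])[0]+200; a,b=xs.min()-.5,xs.max()+.5
        print(name,v,a,b,np.linalg.norm(onz(cc,a,v,.018)-onz(cc,b,v,.018)))
S=cams.get_calibration("scene")
for dx in (-.011,0,.011):
  for dz in (-.01,0,.01,.022):
    for dy in (-.003,.003): pass
    p=proj(S,s["eef_pos"]+R@np.array([dx,0,dz])); print(dx,dz,(p-[300,135]+.5)*7, "wrist",proj(c,s["eef_pos"]+R@np.array([dx,0,dz])))
```

```text
w1 175 273.5 378.5 0.10049104297768957
w1 200 273.5 376.5 0.10055350544581154
w1 245 274.5 373.5 0.10026740011453422
w1 260 275.5 372.5 0.0994834893271281
now 175 257.5 388.5 0.10064640675918561
now 200 258.5 386.5 0.10030603690256948
now 245 260.5 383.5 0.09998272010780827
now 260 260.5 382.5 0.10041847010139546
-0.011 -0.01 [346.26187459 284.6914059 ] wrist [319.11262827 327.83528866]
-0.011 0 [344.66888401 304.27965873] wrist [319.25613517 317.0110562 ]
-0.011 0.01 [343.09378441 323.6479147 ] wrist [319.38345173 307.40800475]
-0.011 0.022 [341.22685943 346.60460943] wrist [319.51847353 297.22377397]
0 -0.01 [323.09974086 266.3031312 ] wrist [319.06378712 305.52435213]
0 0 [321.64210235 285.93395116] wrist [319.21296491 295.8556014 ]
0 0.01 [320.20078402 305.34497841] wrist [319.34501453 287.29698909]
0 0.022 [318.4923613  328.35324741] wrist [319.48475068 278.24018544]
0.011 -0.01 [300.08211824 248.02958298] wrist [319.01295178 282.30245761]
0.011 0 [298.75818105 267.70206212] wrist [319.16814142 273.88998293]
0.011 0.01 [297.44902134 287.15496157] wrist [319.30519138 266.46081858]
0.011 0.022 [295.89718993 310.21373756] wrist [319.44989156 258.61695399]
```

Run:
```python
from h import *
c=cams.get_calibration("wrist")
A=onz(c,323.5,158.5,.018);B=onz(c,321,298.5,.018); print(A,B,(A+B)/2,np.linalg.norm(A-B),np.degrees(np.arctan2(*(B-A)[1::-1])))
im=cv2.imread("pics/w5.png"); print(im[140:175,335].tolist()); print(im[285:310,360].tolist())
m=(A+B)/2; shift((m[0],m[1],.042),162)
```

```text
[0.48029701 0.18203867 0.018     ] [0.58975903 0.14445776 0.018     ] [0.53502802 0.16324821 0.018     ] 0.11573357142974036 -18.94856113157975
[[50, 47, 48], [50, 49, 50], [51, 49, 45], [53, 50, 50], [54, 53, 50], [54, 50, 49], [51, 49, 48], [48, 47, 45], [74, 70, 69], [163, 159, 160], [223, 220, 221], [220, 217, 218], [216, 211, 212], [211, 207, 209], [216, 212, 212], [217, 213, 214], [217, 214, 214], [215, 210, 210], [214, 206, 208], [198, 203, 214], [121, 210, 238], [92, 213, 245], [94, 213, 243], [97, 212, 243], [97, 213, 243], [96, 212, 243], [96, 212, 243], [96, 213, 243], [95, 212, 243], [96, 212, 243], [94, 211, 242], [99, 214, 244], [95, 212, 242], [96, 212, 242], [96, 211, 242]]
[[95, 211, 242], [95, 211, 242], [97, 212, 243], [96, 212, 242], [94, 210, 242], [96, 211, 242], [97, 212, 243], [98, 213, 244], [95, 212, 242], [97, 213, 243], [97, 213, 243], [95, 212, 243], [96, 215, 247], [91, 210, 242], [66, 140, 174], [48, 52, 59], [51, 43, 40], [51, 49, 48], [52, 52, 50], [54, 51, 50], [51, 50, 48], [54, 53, 51], [50, 49, 47], [51, 51, 47], [55, 52, 50]]
clk 3.67 pos [0.5356 0.1615 0.1357] rpy [-1.7993e+02 -1.1000e-01  1.6202e+02] F [-0.5 -0.   0.1] w -0.001
shift mm [ 0.9  1.6 93.7] turn 0.02 j [ 0.29  0.21 -0.15  1.22  0.    0.61]
```

Request:
play_rows(
  rows="1 0.001 0.001 0 0; 1 0.001 0.001 0 0; 1 0.001 0.001 0.005 0; 1 0.001 0.001 0.020 0; 1 0.001 0.001 0.040 0",
)

```text
clock: 4.3
eef_pos: [0.5358, 0.163, 0.096]
orientation: [3.141, 0.0, 2.828]
force: [0.1, -0.4, -0.9]
width: 1.0
```

Request:
play_rows(
  rows="1 0 0 0.020 0; 1 0 0 0.035 0; 1 0 0 0.048 0; 1 0 0 0.055 0; 1 0 0 0.055 0",
)

```text
clock: 4.92
eef_pos: [0.5355, 0.1629, 0.0416]
orientation: [-3.141, -0.001, 2.828]
force: [0.3, -0.3, -0.6]
width: 1.003
```

Request:
play_rows(
  rows="-1 0 0 0 0; -1 0 0 0 0; -1 0 0 0 0; -1 0 0 0 0; -1 0 0 0 0",
)

```text
clock: 5.55
eef_pos: [0.5358, 0.1626, 0.0423]
orientation: [-3.141, 0.001, 2.828]
force: [-1.1, -1.8, 1.6]
width: 0.17
```

Run:
```python
from h import *
im=cams.get_image("wrist"); cv2.imwrite("pics/w6.png",cv2.resize(im[130:400,200:440],None,fx=2.2,fy=2.2)[:,:,::-1])
im=cams.get_image("scene"); s=monitor.state(); print(s["width"],s["force"])
cv2.imwrite("pics/s6.png",cv2.resize(im[160:240,300:390],None,fx=7,fy=7,interpolation=cv2.INTER_CUBIC)[:,:,::-1])
```

```text
0.1678874704093647 [-0.68436251 -3.33750991  3.7572957 ]
```

View pics/w6.png

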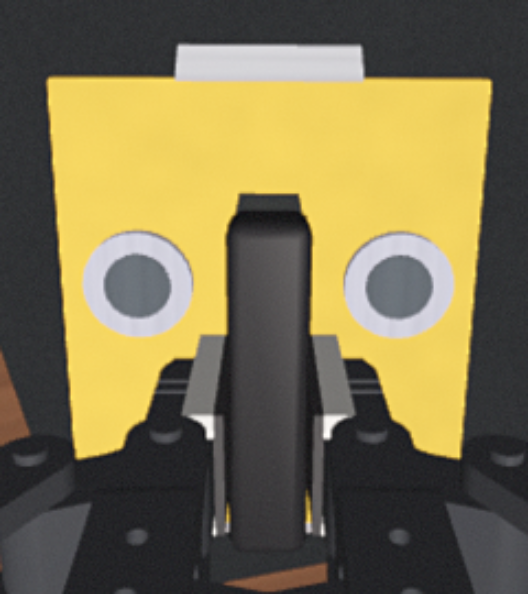

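View pics/s6.png

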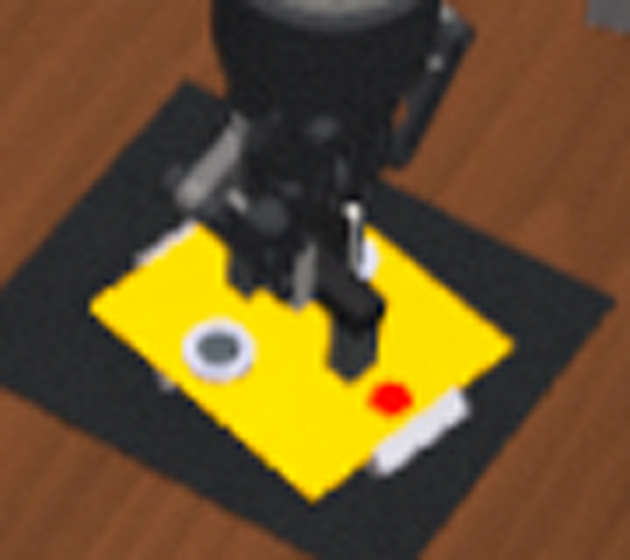

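Request:
play_rows(
  rows="-1 0 0 -0.01 0; -1 0 0 -0.03 0; -1 0 0 -0.06 0; -1 0 0 -0.10 0; -1 0 0 -0.13 0",
)

```text
clock: 6.28
eef_pos: [0.5354, 0.1633, 0.1732]
orientation: [3.141, -0.001, 2.828]
force: [1.0, -0.8, -6.0]
width: 0.168
```

Request:
play_rows(
  rows="-1 0 0 -0.02 0; -1 0 0 -0.028 0; -1 0 0 -0.028 0; -1 0 0 -0.028 0; -1 0 0 -0.028 0",
)

```text
clock: 6.9
eef_pos: [0.5352, 0.1628, 0.1989]
orientation: [-3.141, -0.002, 2.828]
force: [1.2, 0.3, -5.8]
width: 0.171
```

Run:
```python
from h import *
shift((.5,-.154,.2),180)
im=cams.get_image("wrist"); cv2.imwrite("pics/w7.png",im[:,:,::-1])
im=cams.get_image("scene"); cv2.imwrite("pics/s7.png",cv2.resize(im[110:260,260:440],None,fx=4,fy=4,interpolation=cv2.INTER_CUBIC)[:,:,::-1])
```

```text
clk 6.9 pos [0.5352 0.1628 0.1989] rpy [-1.7994e+02 -9.0000e-02  1.6202e+02] F [ 1.2  0.3 -5.8] w 0.171
shift mm [ -64.3 -312.2   -0.9] turn -17.98 j [ 0.3   0.19 -0.02  1.36  0.    0.61]
```

View pics/w7.png

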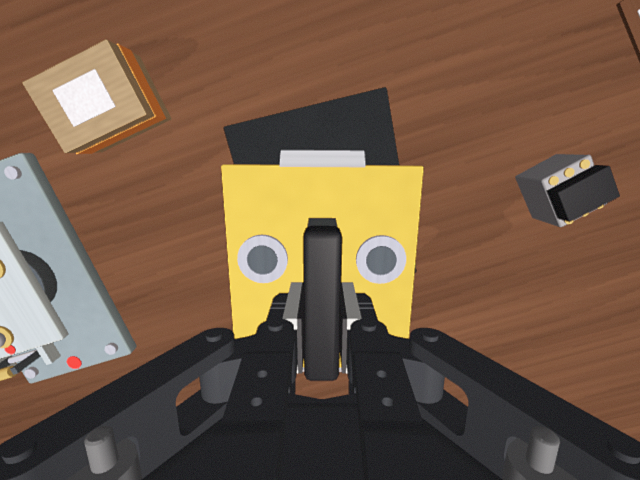

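View pics/s7.png

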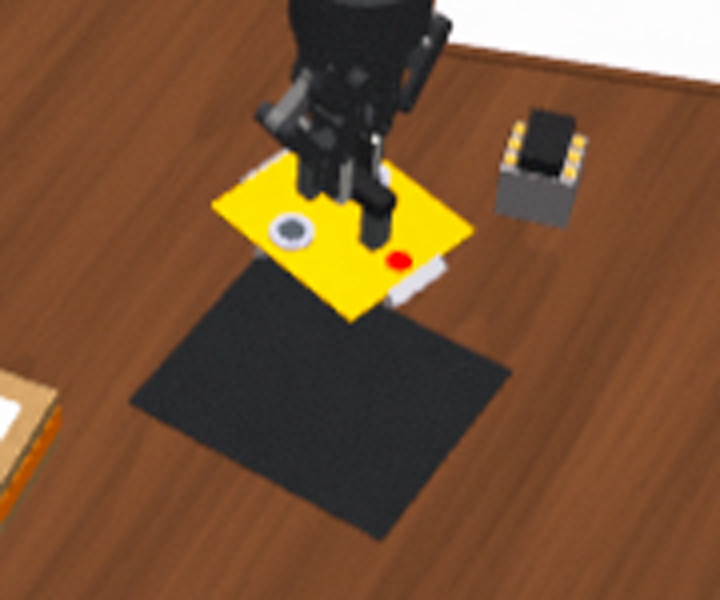

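Request:
play_rows(
  rows="-1 -0.006 -0.030 0 -2; -1 -0.017 -0.080 0 -5; -1 -0.029 -0.138 0 -8; -1 -0.040 -0.193 0 -11; -1 -0.050 -0.240 0 -14",
)

```text
clock: 7.62
eef_pos: [0.5086, -0.0826, 0.2]
orientation: [-3.141, 0.0, 3.073]
force: [1.3, 0.5, -5.6]
width: 0.168
```

Run:
```python
from h import *
shift((.501,-.154,.2),180)
```

```text
clk 7.62 pos [ 0.5086 -0.0826  0.2   ] rpy [-1.7999e+02  1.0000e-02  1.7608e+02] F [ 1.3  0.5 -5.6] w 0.168
shift mm [  2.7 -71.7  -0. ] turn -3.92 j [-0.16  0.11 -0.12  1.34 -0.   -0.09]
```

Request:
play_rows(
  rows="-1 0.001 -0.035 0 -2; -1 0.002 -0.060 0 -4; -1 0.003 -0.072 0 -4; -1 0.003 -0.072 0 -4; -1 0.003 -0.072 0 -4",
)

```text
clock: 8.25
eef_pos: [0.5012, -0.1515, 0.2]
orientation: [3.141, -0.0, -3.141]
force: [0.4, 0.4, -6.4]
width: 0.168
```

Run:
```python
from h import *
shift((.501,-.154,.2),180)
im=cams.get_image("wrist"); cv2.imwrite("pics/w8.png",im[:,:,::-1])
im=cams.get_image("top"); cv2.imwrite("pics/t8.png",cv2.resize(im[170:330,290:470],None,fx=4,fy=3.75,interpolation=cv2.INTER_CUBIC)[:,:,::-1])
```

```text
clk 8.25 pos [ 0.5012 -0.1515  0.2   ] rpy [ 179.97   -0.   -179.95] F [ 0.4  0.4 -6.4] w 0.168
shift mm [ 0.3 -2.5 -0. ] turn 0.05 j [-0.29  0.12 -0.1   1.34  0.   -0.29]
```

View pics/w8.png

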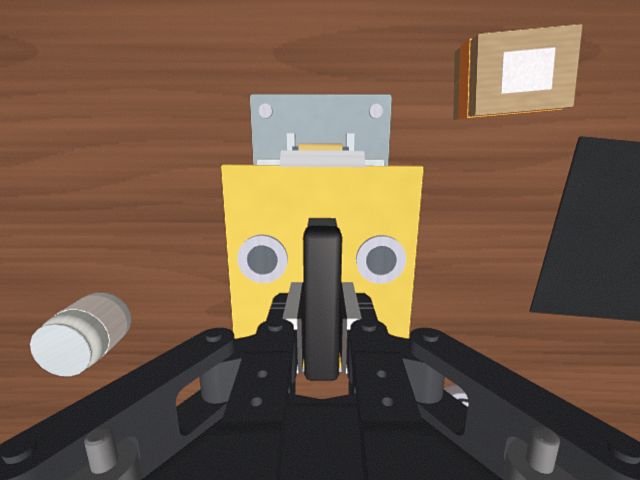

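View pics/t8.png

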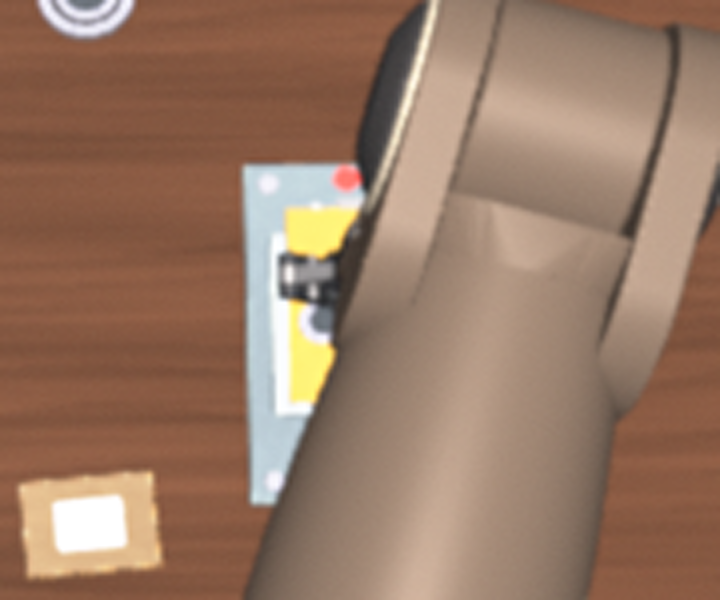

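Run:
```python
from h import *
c=cams.get_calibration("wrist"); im=cv2.imread("pics/w8.png")[:,:,::-1].copy(); s=monitor.state()
g=cv2.cvtColor(im,cv2.COLOR_RGB2GRAY).astype(int)
def edges(row,a,b,k=40):
    d=np.abs(np.diff(row[a:b])); return [(a+i,int(row[a+i+1]-row[a+i])) for i in np.where(d>k)[0]]
hs=cv2.cvtColor(im,cv2.COLOR_RGB2HSV)
for v in (100,125): # foot: blueish
    print(v,edges(g[v],230,410))
for v in (154,158,162): print("nose",v,edges(g[v],260,390,15))
for v in (170,200,230): print("yel",v,edges(hs[v,:,2].astype(int),210,440))
print("col",[(u,edges(g[:,u],80,180,20)) for u in (290,321,350)])
a=onz(c,250.5,125,.016); b=onz(c,391,125,.016); print(a,b,(a+b)/2)
print("rear edge",onz(c,321,95,.016)," expected x .385"); print(s["eef_pos"],s["force"])
print("screws",onz(c,265,111,.016),onz(c,376,111,.016))
for v,z in ((149,0.200-.038+.0075),): print("plate nose tip",onz(c,321,v,z))
```

```text
100 [(np.int64(249), 82), (np.int64(391), -44)]
125 [(np.int64(250), 41), (np.int64(389), -70)]
nose 154 [(np.int64(279), 19), (np.int64(363), -17), (np.int64(364), -25), (np.int64(387), -26), (np.int64(388), -44)]
nose 158 [(np.int64(279), 32), (np.int64(364), -30), (np.int64(387), -52), (np.int64(388), -38)]
nose 162 [(np.int64(383), -60), (np.int64(387), -66), (np.int64(388), -21)]
yel 170 [(np.int64(220), 57), (np.int64(221), 50), (np.int64(422), -88), (np.int64(423), -43)]
yel 200 [(np.int64(223), 92), (np.int64(419), -59), (np.int64(420), -62)]
yel 230 [(np.int64(225), 119), (np.int64(303), -58), (np.int64(304), -115), (np.int64(305), -61), (np.int64(339), 129), (np.int64(340), 66), (np.int64(417), -73)]
col [(290, [(np.int64(93), 41), (np.int64(94), 41), (np.int64(132), 27)]), (321, [(np.int64(93), 37), (np.int64(94), 46)]), (350, [(np.int64(93), 39), (np.int64(94), 51), (np.int64(132), 25), (np.int64(133), 24)])]
[ 0.41501901 -0.21649913  0.016     ] [ 0.41482242 -0.08648041  0.016     ] [ 0.41492071 -0.15148977  0.016     ]
rear edge [ 0.38921652 -0.1512912   0.016     ]  expected x .385
[ 0.50132998 -0.15142943  0.20002825] [ 0.09291984  0.64670704 -6.37629841]
screws [ 0.40285968 -0.20255083  0.016     ] [ 0.40270394 -0.10091147  0.016     ]
plate nose tip [ 0.43538537 -0.15106744  0.1695    ]
```

Request:
play_rows(
  rows="-1 -0.0003 -0.001 0.015 0; -1 -0.0005 -0.0015 0.035 0; -1 -0.0005 -0.0015 0.053 0; -1 -0.0005 -0.0015 0.060 0; -1 -0.0005 -0.0015 0.060 0",
)

```text
clock: 8.98
eef_pos: [0.5013, -0.1536, 0.1393]
orientation: [3.141, -0.001, -3.141]
force: [0.1, -0.2, -5.5]
width: 0.17
```

Run:
```python
from h import *
shift((.501,-.154,.14),180)
im=cams.get_image("scene"); cv2.imwrite("pics/s9raw.png",im[:,:,::-1]); cv2.imwrite("pics/s9.png",cv2.resize(im[235:345,200:335],None,fx=5.4,fy=5.4,interpolation=cv2.INTER_CUBIC)[:,:,::-1])
im=cams.get_image("wrist"); cv2.imwrite("pics/w9.png",im[:,:,::-1])
```

```text
clk 8.97 pos [ 0.5013 -0.1536  0.1393] rpy [ 1.7998e+02 -7.0000e-02 -1.7997e+02] F [ 0.1 -0.2 -5.5] w 0.17
shift mm [ 0.3 -0.4 -0.7] turn 0.03 j [-0.3   0.14 -0.22  1.21  0.   -0.3 ]
```

View pics/s9.png

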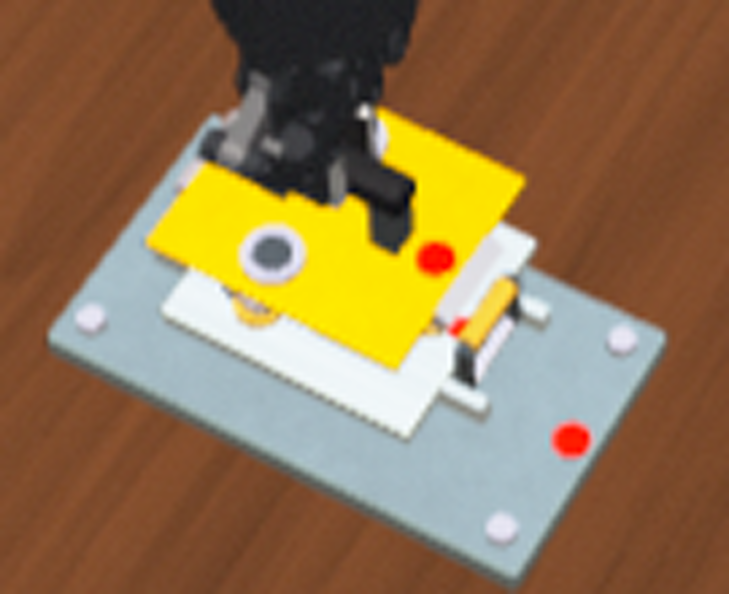

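View pics/w9.png

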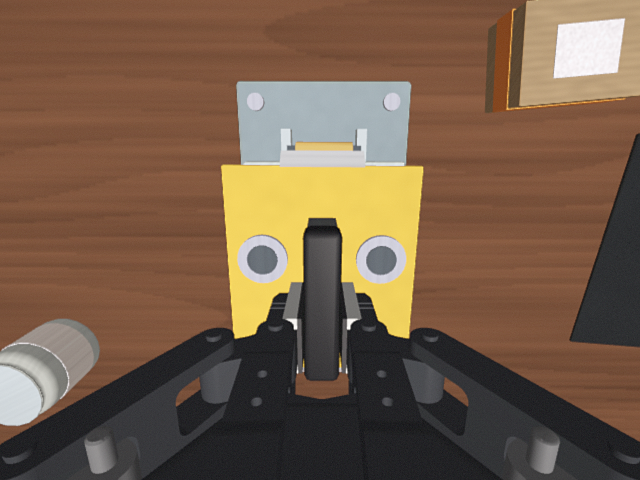

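Run:
```python
from h import *
S=cams.get_calibration("scene"); s=monitor.state()
q=lambda u,v:(200+(u+.5)/5.4-.5,235+(v+.5)/5.4-.5)
z=s["eef_pos"][2]-.0243
P=[onz(S,*q(*p),z) for p in [(527,181),(398,371),(146,243)]]; print(np.round(P,4),(P[0]+P[2])/2, np.linalg.norm(P[0]-P[1]),np.linalg.norm(P[1]-P[2]))
print("dot",onz(S,*q(571,440),.016),"foot corners",[onz(S,*q(*p),.016).round(4) for p in [(667,337),(515,583),(48,340)]])
W=cams.get_calibration("wrist"); print("roller- wrist",onz(W,323.5,146,.084),"nose tip",onz(W,322.5,151,z-.0065))
```

```text
[[ 0.5588 -0.1075  0.1162]
 [ 0.5586 -0.2063  0.1162]
 [ 0.4423 -0.2056  0.1162]] [ 0.50055597 -0.15652382  0.11618082] 0.09889117876181912 0.11626603547559378
dot [ 0.604568   -0.15408199  0.016     ] foot corners [array([ 0.6159, -0.092 ,  0.016 ]), array([ 0.6167, -0.2212,  0.016 ]), array([ 0.3894, -0.2201,  0.016 ])]
roller- wrist [ 0.43459195 -0.15206003  0.084     ] nose tip [ 0.43705429 -0.15270006  0.10968082]
```

Request:
play_rows(
  rows="-1 0 0.0007 0.003 0; -1 0 0.0007 0.007 0; -1 0 0.0007 0.010 0; -1 0 0.0007 0.012 0; -1 0 0.0007 0.012 0",
)

```text
clock: 9.7
eef_pos: [0.5015, -0.1532, 0.1278]
orientation: [3.141, -0.0, -3.141]
force: [0.7, 0.3, -5.5]
width: 0.171
```

Request:
play_rows(
  rows="-1 0 0 0.002 0; -1 0 0 0.004 0; -1 0 0 0.005 0; -1 0 0 0.006 0; -1 0 0 0.006 0",
)

```text
clock: 10.32
eef_pos: [0.5024, -0.1533, 0.1229]
orientation: [-3.141, 0.002, -3.141]
force: [1.9, 0.1, 2.1]
width: 0.168
```

Run:
```python
from h import *
s=monitor.state(); print(s["eef_pos"],s["force"],s["wrist_torque"],np.degrees(s["orientation"]))
im=cams.get_image("scene"); cv2.imwrite("pics/s10.png",cv2.resize(im[235:345,200:335],None,fx=5.4,fy=5.4,interpolation=cv2.INTER_CUBIC)[:,:,::-1])
im=cams.get_image("wrist"); cv2.imwrite("pics/w10.png",cv2.resize(im[70:300,200:440],None,fx=2.5,fy=2.5)[:,:,::-1])
```

```text
[ 0.50239392 -0.15328365  0.12292525] [1.87991551 0.09502163 2.12216294] [ 0.17831318 -0.30898629  0.07265012] [-1.79976692e+02  1.16203337e-01 -1.79978813e+02]
```

View pics/s10.png

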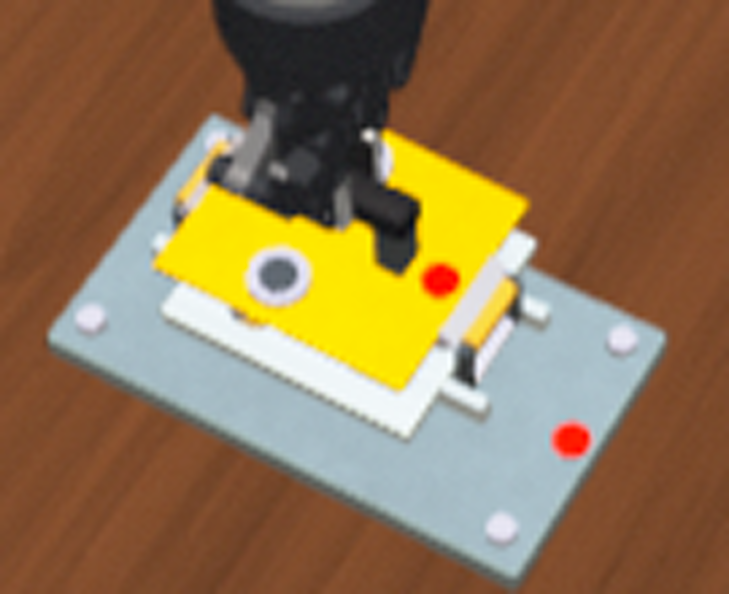

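View pics/w10.png

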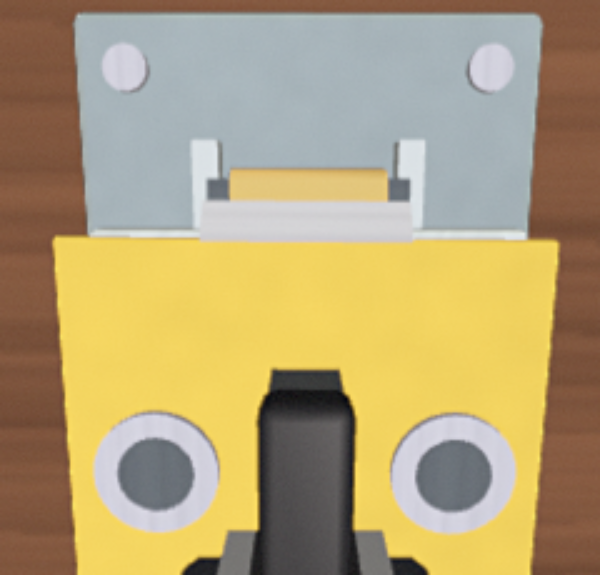

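Request:
play_rows(
  rows="-1 0 0 0.0005 0; -1 0 0 0.001 0; -1 0 0 0.0015 0; -1 0 0 0.002 0; -1 0 0 0.002 0",
)

```text
clock: 11.05
eef_pos: [0.5023, -0.1533, 0.121]
orientation: [-3.141, 0.002, -3.141]
force: [2.0, 0.6, 6.5]
width: 0.168
```

Request:
play_rows(
  rows="-1 0 0 0.0005 0; -1 0 0 0.001 0; -1 0 0 0.0015 0; -1 0 0 0.0015 0; -1 0 0 0.0015 0",
)

```text
clock: 11.68
eef_pos: [0.5018, -0.1532, 0.118]
orientation: [-3.142, -0.0, -3.141]
force: [4.3, -0.7, -3.2]
width: 0.166
```

Request:
play_rows(
  rows="-1 0 0 0.0005 0; -1 0 0 0.001 0; -1 0 0 0.0015 0; -1 0 0 0.0015 0; -1 0 0 0.0015 0",
)

```text
clock: 12.3
eef_pos: [0.501, -0.1531, 0.1157]
orientation: [3.141, -0.002, -3.141]
force: [5.3, -2.4, -13.7]
width: 0.17
```

Request:
play_rows(
  rows="-1 0 0 0.0005 0; -1 0 0 0.001 0; -1 0 0 0.0015 0; -1 0 0 0.0015 0; -1 0 0 0.0015 0",
)

```text
clock: 12.92
eef_pos: [0.5014, -0.1532, 0.1152]
orientation: [3.142, -0.001, -3.141]
force: [4.7, -2.6, -13.6]
width: 0.17
```

Run:
```python
from h import *
s=monitor.state(); print(s["eef_pos"],s["force"],s["wrist_torque"],np.degrees(s["orientation"]))
im=cams.get_image("scene"); cv2.imwrite("pics/s11.png",cv2.resize(im[235:345,200:335],None,fx=5.4,fy=5.4,interpolation=cv2.INTER_CUBIC)[:,:,::-1])
im=cams.get_image("wrist"); cv2.imwrite("pics/w11.png",cv2.resize(im[70:300,200:440],None,fx=2.5,fy=2.5)[:,:,::-1])
```

```text
[ 0.50140968 -0.15315258  0.11521822] [  4.68731566  -2.62025911 -13.64183553] [-0.41687307 -1.25973768 -0.03174817] [ 1.79999189e+02 -3.76873952e-02 -1.79984160e+02]
```

View pics/s11.png

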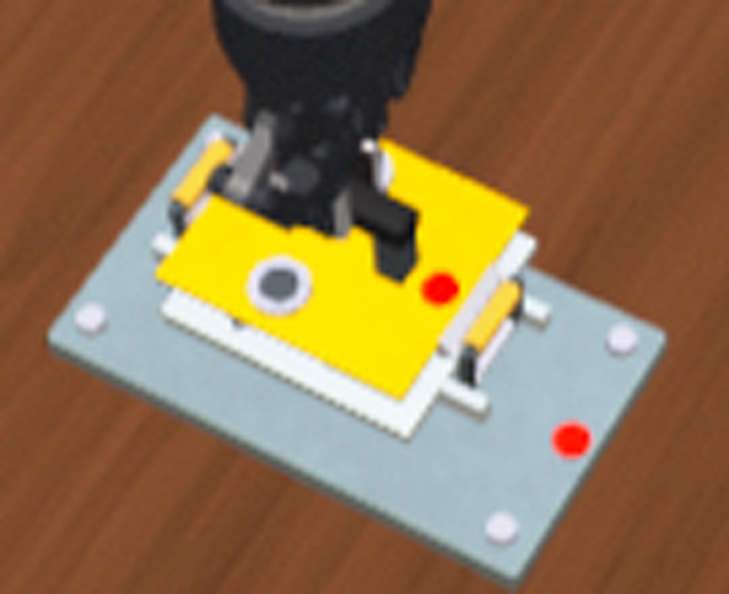

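View pics/w11.png

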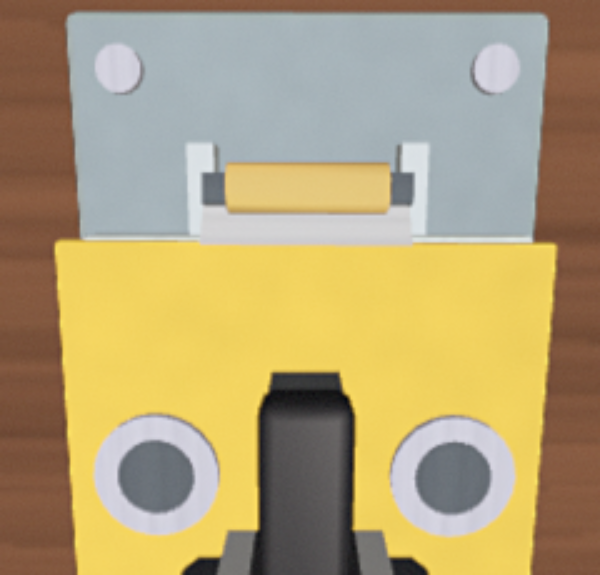

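Request:
play_rows(
  rows="-1 0 0 0.0005 0; -1 0 0 0.001 0; -1 0 0 0.001 0; -1 0 0 0.001 0; -1 0 0 0.001 0",
)

```text
clock: 13.65
eef_pos: [0.5018, -0.1532, 0.1147]
orientation: [-3.141, 0.0, -3.141]
force: [3.6, -2.0, -9.3]
width: 0.17
```

Request:
play_rows(
  rows="-1 0 0 0.0005 0; -1 0 0 0.001 0; -1 0 0 0.001 0; -1 0 0 0.001 0; -1 0 0 0.001 0",
)

```text
clock: 14.28
eef_pos: [0.5022, -0.1532, 0.1143]
orientation: [-3.141, 0.001, -3.141]
force: [3.0, -1.3, 1.9]
width: 0.17
```

Run:
```python
from h import *
s=monitor.state(); print(s["eef_pos"],s["force"],s["wrist_torque"],np.degrees(s["orientation"]))
```

```text
[ 0.50217176 -0.15324371  0.114259  ] [ 2.97348296 -1.26385973  1.89766053] [-0.01895869 -0.74845184 -0.05474974] [-1.79982891e+02  8.46237933e-02 -1.79979834e+02]
```

Run:
```python
from h import *
im=cams.get_image("scene"); cv2.imwrite("pics/s12raw.png",im[:,:,::-1]); cv2.imwrite("pics/s12.png",cv2.resize(im[250:320,220:310],None,fx=8,fy=8,interpolation=cv2.INTER_CUBIC)[:,:,::-1])
im=cams.get_image("top"); cv2.imwrite("pics/t12.png",cv2.resize(im[200:310,340:420],None,fx=5,fy=5,interpolation=cv2.INTER_CUBIC)[:,:,::-1])
im=cams.get_image("wrist"); cv2.imwrite("pics/w12.png",cv2.resize(im[70:300,200:440],None,fx=2.5,fy=2.5)[:,:,::-1])
```

```text
(no output)
```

View pics/s12.png

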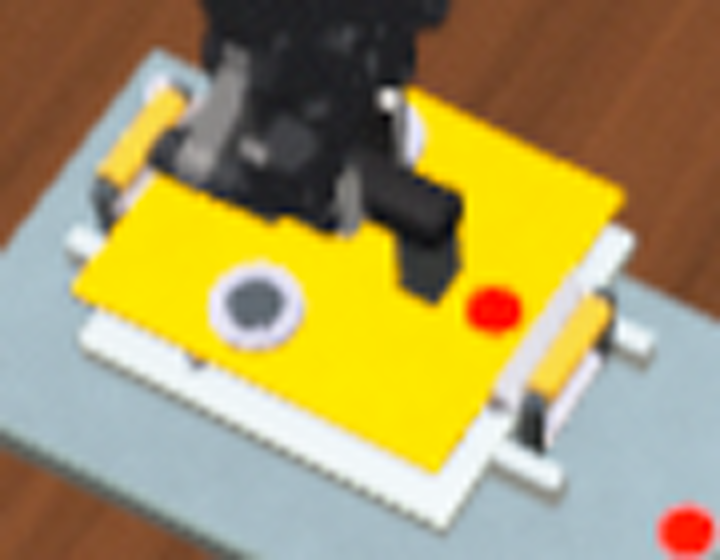

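View pics/w12.png

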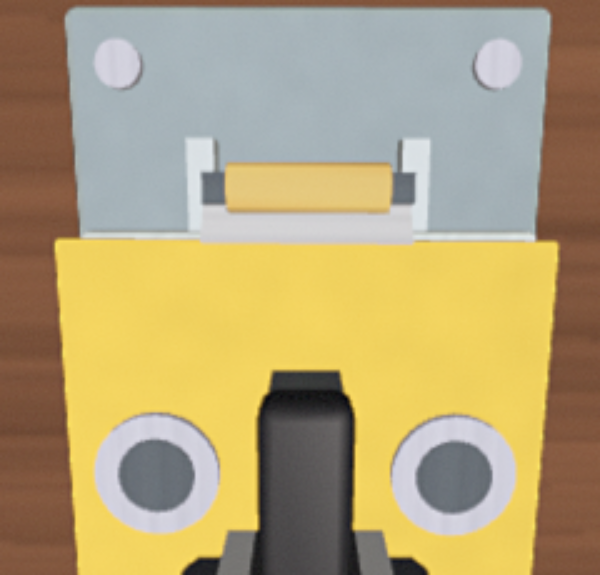

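View pics/t12.png

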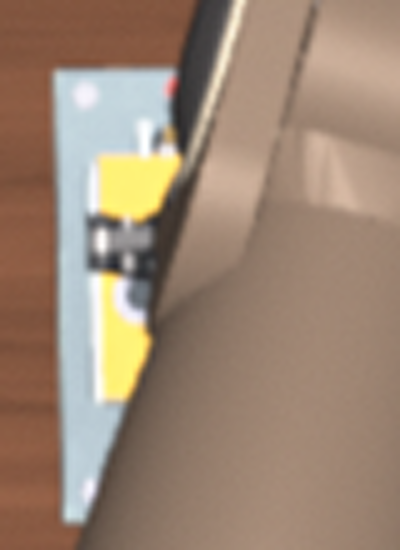

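Run:
```python
from h import *
S=cams.get_calibration("scene"); Tc=cams.get_calibration("top")
for n in ("scene0","s9raw","s12raw"):
    im=cv2.imread(f"pics/{n}.png")[:,:,::-1].copy(); hs=cv2.cvtColor(im,cv2.COLOR_RGB2HSV).astype(int)
    H,Sa,V=hs[...,0],hs[...,1],hs[...,2]
    m=((H>16)&(H<25)&(Sa>120)&(V>170)).astype(np.uint8)
    sub=np.zeros_like(m); sub[240:325,220:310]=m[240:325,220:310]
    for b in blobs(sub,8): print(n,b, onz(S,*b[1],.085).round(4))
```

```text
scene0 (np.int32(40), array([238.5, 267.3]), array([234, 262,  10,  12], dtype=int32)) [ 0.4341 -0.1522  0.085 ]
scene0 (np.int32(24), array([262.2, 272. ]), array([258, 269,   9,   6], dtype=int32)) [ 0.4863 -0.137   0.085 ]
scene0 (np.int32(42), array([290. , 292.8]), array([285, 287,  11,  12], dtype=int32)) [ 0.5663 -0.1527  0.085 ]
scene0 (np.int32(23), array([248.4, 292.6]), array([244, 290,   9,   5], dtype=int32)) [ 0.4879 -0.196   0.085 ]
scene0 (np.int32(21), array([279.6, 294.3]), array([275, 291,   9,   6], dtype=int32)) [ 0.5487 -0.1668  0.085 ]
s9raw (np.int32(27), array([283. , 260.9]), array([270, 255,  27,  13], dtype=int32)) [ 0.5114 -0.0896  0.085 ]
s9raw (np.int32(9), array([263. , 272.3]), array([259, 271,   9,   3], dtype=int32)) [ 0.4882 -0.1368  0.085 ]
s9raw (np.int32(19), array([280.7, 282.3]), array([277, 279,   8,   8], dtype=int32)) [ 0.5354 -0.1398  0.085 ]
s9raw (np.int32(28), array([289.8, 294. ]), array([285, 287,  11,  13], dtype=int32)) [ 0.5675 -0.1555  0.085 ]
s9raw (np.int32(19), array([247.2, 292.9]), array([243, 290,   9,   5], dtype=int32)) [ 0.486  -0.1978  0.085 ]
s12raw (np.int32(22), array([237.5, 267.8]), array([233, 261,  10,  13], dtype=int32)) [ 0.4328 -0.1544  0.085 ]
s12raw (np.int32(31), array([285.6, 268.2]), array([271, 261,  27,  17], dtype=int32)) [ 0.5262 -0.1034  0.085 ]
s12raw (np.int32(9), array([243. , 273.3]), array([239, 272,   9,   4], dtype=int32)) [ 0.4512 -0.1605  0.085 ]
s12raw (np.int32(16), array([256.5, 277.9]), array([249, 276,  16,   4], dtype=int32)) [ 0.4834 -0.156   0.085 ]
s12raw (np.int32(10), array([271.1, 285.7]), array([269, 282,   7,   7], dtype=int32)) [ 0.5216 -0.1574  0.085 ]
s12raw (np.int32(19), array([281.7, 288.2]), array([278, 285,   8,   8], dtype=int32)) [ 0.5449 -0.1516  0.085 ]
s12raw (np.int32(26), array([291.2, 293.2]), array([286, 287,  10,  13], dtype=int32)) [ 0.5691 -0.1523  0.085 ]
```

Request:
play_rows(
  rows="-1 0 0 -0.0003 0; 1 0 0 -0.0003 0; 1 0 0 -0.0003 0; 1 0 0 -0.0003 0; 1 0 0 -0.0003 0",
)

```text
clock: 15.05
eef_pos: [0.5014, -0.1531, 0.1136]
orientation: [3.141, -0.001, -3.141]
force: [-0.2, -1.1, -0.6]
width: 0.992
```

Request:
play_rows(
  rows="1 0 0 -0.005 0; 1 0 0 -0.02 0; 1 0 0 -0.05 0; 1 0 0 -0.09 0; 1 0 0 -0.09 0",
)

```text
clock: 15.68
eef_pos: [0.5035, -0.1537, 0.2083]
orientation: [-3.14, 0.007, -3.141]
force: [0.4, 0.1, 0.1]
width: 1.0
```

Run:
```python
from h import *
s=monitor.state(); print(s["clock"],s["eef_pos"],s["force"],s["width"])
c=cams.get_calibration("wrist"); im=cams.get_image("wrist"); cv2.imwrite("pics/w13.png",im[:,:,::-1]); np.save("w13.npy",{"c":c},allow_pickle=True)
im=cams.get_image("scene"); cv2.imwrite("pics/s13raw.png",im[:,:,::-1]);cv2.imwrite("pics/s13.png",cv2.resize(im[240:330,215:315],None,fx=7,fy=6.6,interpolation=cv2.INTER_CUBIC)[:,:,::-1])
```

```text
15.675 [ 0.50348077 -0.15372262  0.20832706] [0.44861265 0.08506558 0.12820444] 1.0002301498808785
```

View pics/w13.png

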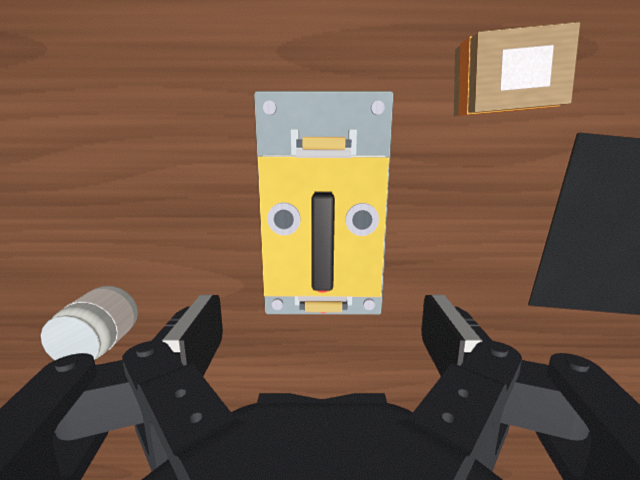

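View pics/s13.png

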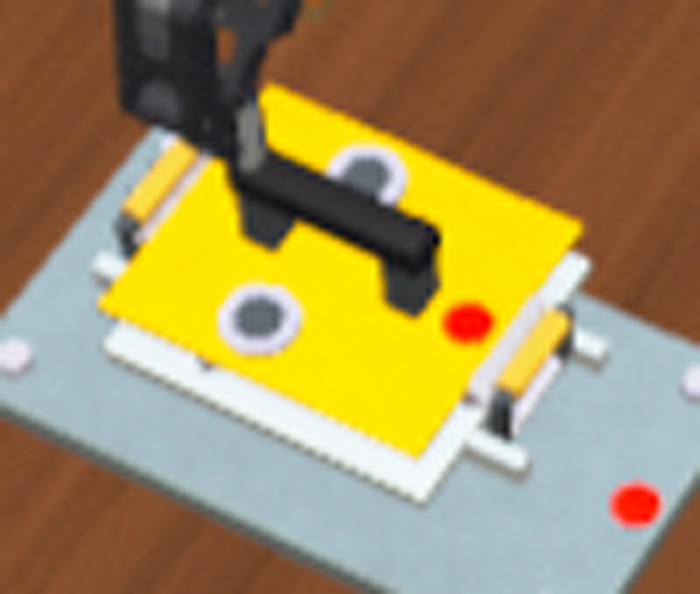

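Request:
play_rows(
  rows="1 0 0.03 -0.02 0; 1 0 0.08 -0.04 0; 1 0 0.13 -0.05 0; 1 0 0.18 -0.05 0; 1 0 0.23 -0.05 0",
)

```text
clock: 16.4
eef_pos: [0.501, 0.0783, 0.253]
orientation: [-3.141, -0.001, -3.141]
force: [1.1, -0.1, 0.3]
width: 1.001
```

Request:
play_rows(
  rows="1 0 0.04 0 0; 1 0 0.08 0 0; 1 0 0.10 0 0; 1 0 0.10 0 0; 1 0 0.10 0 0",
)

```text
clock: 17.02
eef_pos: [0.5015, 0.176, 0.2535]
orientation: [-3.141, -0.001, 3.141]
force: [-0.7, -0.6, 0.5]
width: 0.996
```

Run:
```python
from h import *
print(monitor.state()["clock"],monitor.state()["eef_pos"])
im=cams.get_image("scene"); cv2.imwrite("pics/s14raw.png",im[:,:,::-1]);cv2.imwrite("pics/s14.png",cv2.resize(im[240:330,215:315],None,fx=7,fy=6.6,interpolation=cv2.INTER_CUBIC)[:,:,::-1])
im=cams.get_image("top"); cv2.imwrite("pics/t14raw.png",im[:,:,::-1]);cv2.imwrite("pics/t14.png",cv2.resize(im[205:315,330:430],None,fx=5.4,fy=5.4,interpolation=cv2.INTER_CUBIC)[:,:,::-1])
```

```text
17.025 [0.50148938 0.17603381 0.25353283]
```

View pics/s14.png

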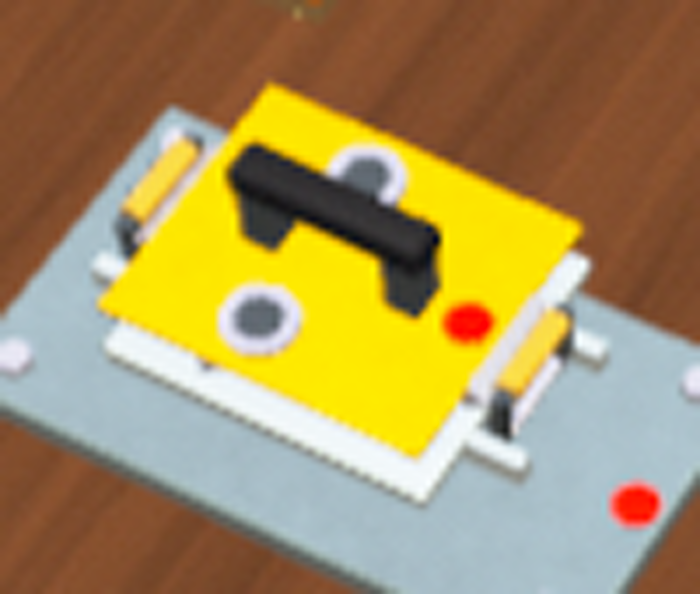

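View pics/t14.png

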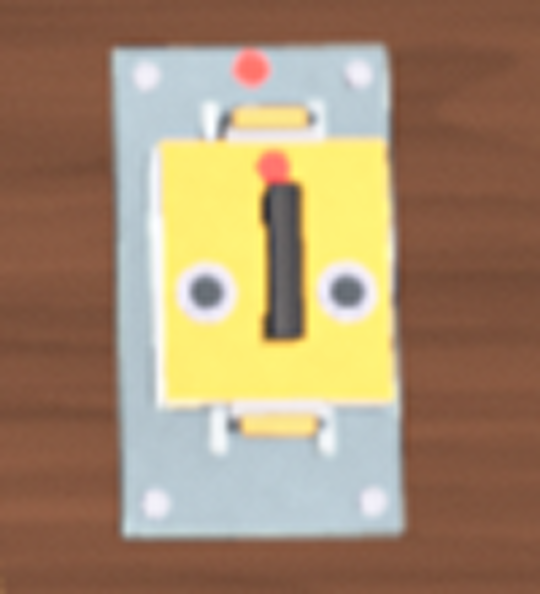

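View pics/t14raw.png

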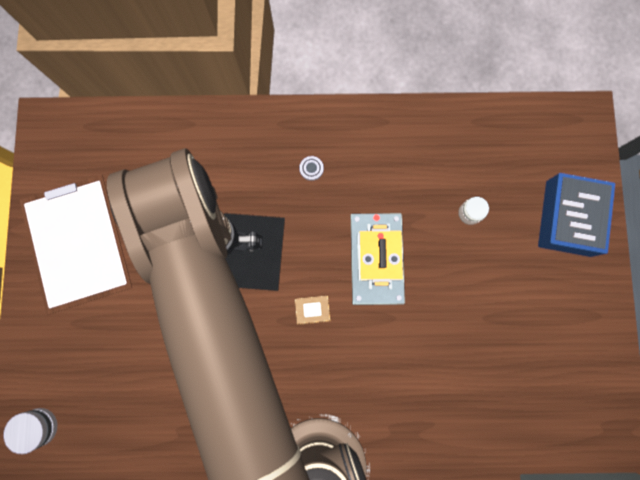

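Run:
```python
from h import *
S=cams.get_calibration("scene"); T=cams.get_calibration("top")
sp=lambda u,v:(215+(u+.5)/7-.5,240+(v+.5)/6.6-.5)
tp=lambda u,v:(330+(u+.5)/5.4-.5,205+(v+.5)/5.4-.5)
for n,s,t in [("dot",(468,323),(274,166)),("discL",(367,178),(207,292)),("discR",(259,319),(347,292)),
 ("c+x+y",(582,228),(157,140)),("c+x-y",(418,457),(388,140)),("c-x-y",(98,305),(397,402)),("c-x+y",(270,84),(163,406)),("rol+",(535,352),(271,119)),("rol-",(162,183),(280,425))]:
    X,e=tri(S,sp(*s),T,tp(*t)); print(n,X.round(4),round(e,4))
a=cv2.imread("pics/top0.png").astype(int); b=cv2.imread("pics/t14raw.png").astype(int); d=np.abs(a-b).max(2)
for n,(x,y) in dict(bearing=(311,168),carton=(312,310),grease=(474,211)).items(): print(n,d[y-18:y+18,x-18:x+18].mean().round(2))
a=cv2.imread("pics/scene0.png").astype(int); b=cv2.imread("pics/s14raw.png").astype(int); d=np.abs(a-b).max(2)
for n,(x,y) in dict(relay=(396,152),carton=(256,218),bearing=(391,288),grease=(251,408)).items(): print("scene",n,d[y-14:y+14,x-14:x+14].mean().round(2))
```

```text
dot [ 0.5462 -0.1547  0.0894] 0.0
discL [ 0.4904 -0.1232  0.0914] 0.0004
discR [ 0.4896 -0.1851  0.0902] 0.0
c+x+y [ 0.5584 -0.1037  0.0863] 0.0017
c+x-y [ 0.5579 -0.2052  0.0895] 0.0016
c-x-y [ 0.4419 -0.2049  0.0887] 0.0022
c-x+y [ 0.441  -0.103   0.0855] 0.0006
rol+ [ 0.5684 -0.1536  0.0874] 0.0018
rol- [ 0.4323 -0.1539  0.0858] 0.0014
bearing 3.61
carton 3.48
grease 3.17
scene relay 3.78
scene carton 4.47
scene bearing 4.57
scene grease 4.37
```

Run:
```python
from h import *
print(robot.job_done(), monitor.state()["clock"])
```

```text
the job is handed in; nothing more can be done
the job is handed in; nothing more can be done
```

The yellow plate is on the three-ball mount with the red dots at the same end. Both rollers are over its noses, and the arm is clear with nothing gripped. I handed it in at about 17 s of the 51 s allowed.

**What I did**
- My first grasp missed. The fingers closed fully on top of the handle bar with about 4 N of contact and nothing moved. The fingertips did not reach as far past the tool point as stated (22 mm). I went 15 mm lower and gripped the bar squarely.
- I carried the plate over the mount and pressed it down in small steps of 1 to 2 mm.
- Push over the carried weight reached about 12 N. One end then snapped with a dip to about 2 N, and the springs pulled the plate down by about 8 N. It came up hard about 10 to 12 mm below first contact on the rollers, with at most about 7 N of push. I stopped there and released it.

**Last checks**
- **Position:** the plate centre is within about 0.5 mm of the mount centre. It is level along its length and did not lift after release.
- **Rollers:** both were displaced outward by about 2 mm, roughly equally, which fits the plate being home. I could not read the latch angles directly.
- **Surroundings:** the relay, carton, bearing and grease tin look unchanged in the before and after pictures.
- **Disagreement:** early camera estimates of the balls put the home plane at about 65 mm above the bench. The felt height and the final plate height gave 74 to 76 mm. I trusted the felt contact and snap heights, because the camera heights are only good to a few millimetres.
- **Not resolved:** heights across the plate's width differed by about 3 mm between corners, with ray mismatches of about 2 mm. I took this as camera error, since the two discs agreed to about 1 mm.

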